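# Lock a freezer rack with its retaining rod

## Robot

A 6-joint arm with a two-finger parallel gripper is mounted at the origin on a cart in front of the work surface, level with it; the furniture and walls round the work are solid. World frame = base frame: x ahead of the robot, y to its left, z up, the work surface at z = 0. Lengths are in m, angles in rad, forces in N, time in s.
With the tool pointing down it reaches from about 0.325 to 0.875 m from the base axis. Payload 4.4 kg.
Tool frame: the origin (TCP) lies on the centre line of the jaws, within the pads' length; the fingertips stand 14 mm ahead of it and the grasp point (between the pads) lies 5 mm behind it (env.tips_ahead is the distance from the TCP to the fingertips, in m); x points along the fingers, z is the direction in which the jaws open and shut, and the axes are right-handed (so a half turn about x gives the same grasp; the last joint's range is limited). The gripper opens to 85 mm and grips with 20 to 120 N. Pads are 22 mm wide; open, the fingers measure 114 mm over their backs; the gripper's body (76 mm by 85 mm) begins 54 mm behind the grasp point. The pads swing forward as they close: fully open they stand 13 mm farther back than shut.
Start: joints at [-1.415, 0.207, 1.542, -0, 1.393, -0.15], TCP at [0.173, -0.548, 0.245] pointing down, gripper open.
Joint ranges: [-2.73, 2.73], [-0.86, 2.22], [0.23, 2.46], [-1.11, 4.25], [0.08, 2.63], [-2.82, 2.82]. Speed limits (rad/s): [2.79, 2.79, 3.14, 3.14, 3.14, 3.14].

## Interface

Orientations are given as a unit quaternion [w, x, y, z].
In Python, from plant import env gives the robot as it stands.
- The arm moves only by the tool drive_tool, never from a script. Its argument "targets" is a list of rows, each a list of 4 numbers: the shift along the world's x, y, z in m, then the turn about the world's z in degrees. In form: [[tx, ty, tz, yaw], ...]. A call has 1 to 8 rows; each row is the pose to reach, as a shift and turn from the pose commanded when the call began; what a row does not reach only later rows make up. A row lasts 1/8 s, in which the tool goes at most 62.5 mm and 10.7 degrees, less where a joint would pass 70% of its speed; a pose out of reach is approached as far as the arm can. A call with a gripper value outside its range is refused whole. "fingers" is the opening, from -1 (shut) to 1 (fully open), so that 0 is half open, set as the call begins (left out, the last holds). The fingers move at their own pace and stop on an object; "newtons" is the grip in N (left out, the last holds). Time passes only in rows, so rows that repeat a pose let the fingers close. It gives the time, the measured TCP pose, the force and the opening at its end, in the units of the state.
- env.state(): the state, without advancing time (a new reading comes with each control period).
- env.grab_frame(name): name is "side" or "top" or "wrist"; returns a dict with "image" (400x640x3 uint8, red, green, blue), "fx", "fy", "cx", "cy" (pixels), "cam_to_world" (4x4, takes a point from camera to world coordinates). Camera axes: x right, y down, z forward; pixel columns grow to the right and rows downward; lengths in m; the calibration is good to about 2 mm. A picture is of the moment at which its call begins. There is no depth.
- env.sign_off(): hands the job in, once; it reports no verdict.
Trained networks look in a picture, given as the dict that the camera call returned (one of the last four; its "shot" number tells which), for a name from the list of things; names that differ only in an ending like _2 or _b are one class to them, and where a whole thing is asked for, a point or a joint stands for the part that bears it (a point fixed in the world has none). Each returns a list of dicts, best first, with "conf" (0 to 1); they miss things now and then, are a little off and sometimes report something else, mostly with a low value. They report only what shows in the picture. A call takes as long as a camera call. They do not tell look-alikes from the thing itself.
- env.boxes_of(target, picture): "centre" ([column, row] in pixels, amid what is visible of it).
- env.cut_out(target, picture): "pixels" (400x640 bool, what is visible of it) and "centre" ([column, row] in pixels, amid what is visible of it).
- env.tip_of(target, picture): "centre" ([column, row] in pixels: a listed point, or the origin of a listed thing).
The state is a dict: "t": time; "joints": joint angles; "qd": joint speeds; "tau": joint torques, N m; "ee_pos": TCP position; "tcp_rot": TCP orientation; "ft_force": force on the tool from outside, world axes, zero at the start; "moment": the same for the moment, N m; "finger_gap": opening from 0.0 (shut) to 1.0 (fully open).
Only numpy, scipy, OpenCV 4.12 (cv2) and the standard library are available. Lean on these libraries where they do the work, as an engineer would, in place of code of your own. Each camera call takes 0.05 s, during which the arm holds its last target.

## Task

Get this freezer rack ready to be carried: push the upper storage box, which stands out at the front, fully home, then take the steel locking rod out of the drying block and thread it down through the three guide discs at the front of the rack until its collar sits on the top disc, and let go of it. The middle disc has been knocked a little out of line, so feel for its hole with light pressure and never force or drop the rod. Leave the glass rod, the sample cup and the slide box alone.

Things in the scene. Friction and masses are not known exactly. Their poses are not given: they have to be found in the camera images.
- rack: two-tier aluminium freezer rack, 128 deep (x) x 142 wide (y) x 121 mm high, fixed, with a steel carrying bow over its top at x = 0 (up to z = 151, y -45 to +45). Origin: centre of its underside, on the worktop; x to its back, y to its left, z up; open front at x = -64 mm. Shelf plates have upper faces at z = 13, 67, 121 mm. A second box is already home on the lower shelf
- top_hole (a point): centre of the top guide disc's 14 mm hole, at its upper face, 120 mm over the worktop. Three level steel discs, 26 mm wide, 5 mm thick, stand out from the front edges of the three shelf plates, one over the other on the vertical line x = -85, y = -40 mm of the rack's frame. Under each, two 3 mm stalks run back to the plate, 10.5 mm to either side of the line
- foot_hole (a point): centre of the foot guide disc's 14 mm hole, at its upper face, 13 mm over the worktop (lower face at 8), on the line
- store_box: white lidded storage box on the upper shelf, 130 x 130 x 46 mm, 0.18 to 0.35 kg, loose. Origin: centre of its underside; axes parallel to the rack's. It stands out 30 to 45 mm too far at first, across the rod's way, and slides back with 1 to 6 N. Fully home it rests against the rack's back straps, its origin at x = -3 mm in the rack's frame, its front face 4 mm ahead of the shelf's front edge
- box_front (a point): middle of the front face of that box, 23 mm above its underside
- lock_rod: steel locking rod, 173 mm long, about 0.09 kg, standing upright and loose in an end hole of the drying block, tip on the worktop. Origin: centre of its flat tip; z runs along it to the handle. Shaft 8 mm thick from z = 0 to 116, collar 21 mm wide from 116 to 120, ribbed round handle 12 mm thick from 120 to 173 mm. Seated, its collar rests on the top disc and its tip is 4 mm over the worktop
- rod_handle (a point): middle of the handle of the locking rod, on its axis, 147 mm from the tip
- dry_block: white plastic drying block, 46 (x) x 126 (y) x 60 mm high, fixed to the worktop. Origin: centre of its underside. Three 11 mm upright through holes at y = -38, 0 and +38 mm; the locking rod stands in one end hole and the glass rod in the other, the middle one is empty
- glass_rod: plain glass stirring rod, 7 mm thick, 165 mm long, no collar, standing in the other end hole of the block. Origin: its lower end. To be left alone
- sample_cup: sample cup with a screw lid, 62 mm wide, 68 mm high, loose, a bystander. Origin: centre of its underside
- slide_box: dark closed slide box, 72 x 98 x 37 mm, loose, a bystander. Origin: centre of its underside
- mid_line (a point): point on the line through top and foot holes, at the height of the middle disc's upper face (65 mm; its lower face is at 60). The middle disc has an 11.5 mm hole whose centre is NOT here: it was knocked 3.6 mm off the line, in an unknown horizontal direction. It is still level and does not give way; a rod standing 1.9 to 3.0 mm off the line in that direction passes all three
There are look-alikes about, which are no part of the job. What is meant by the lock_rod is not turquoise, and is the smaller of those in its own colour. What is shaped like the store_box but blue is not meant.

How it is judged:
By the outcome, as a careful person would: the job done as asked, in the order asked, and still so for the second after the job is handed in, with the robot touching nothing.
It also fails if it takes over 72 s, if anything falls off the work surface, if the arm or the gripper's body presses on something with over 40 N, if the wrist force passes 120 N, or if a joint passes its speed limit or range.

## Working session

There is one attempt and no reset: what is moved stays moved. The work goes in short steps, Python scripts to look and compute and a tool call to move; the robot and the scene stay as the last step left them, time stands still between calls to the robot, and variables do not carry over. Pictures are saved under pics/ and viewed, and the job is handed in when it is done.

Besides the shell and the picture viewer there is one more tool, called after ">>>" as name(argument=value, ...), one argument or row to a line, values as JSON. drive_tool: Moves the arm, as the interface text tells. Its arguments: {"type":"object","properties":{"targets":{"type":"array","items":{"type":"array","items":{"type":"number"}}},"fingers":{"type":"number"},"newtons":{"type":"number"}},"required":["targets"]}

```bash
ls; mkdir -p pics
cat > h.py <<'E'
import numpy as np, cv2
from plant import env
def save(f,name,crop=None,scale=1):
    im=f["image"][:,:,::-1]
    if crop: x0,y0,x1,y1=crop; im=im[y0:y1,x0:x1]
    if scale!=1: im=cv2.resize(im,None,fx=scale,fy=scale,interpolation=cv2.INTER_CUBIC)
    cv2.imwrite("pics/"+name,im)
def ray(f,px):
    M=np.array(f["cam_to_world"]); d=M[:3,:3]@np.array([(px[0]-f["cx"])/f["fx"],(px[1]-f["cy"])/f["fy"],1.0])
    return M[:3,3],d/np.linalg.norm(d)
def atz(f,px,z):
    o,d=ray(f,px); return o+d*(z-o[2])/d[2]
def tri(l):
    A=np.zeros((3,3));b=np.zeros(3)
    for o,d in l:
        P=np.eye(3)-np.outer(d,d);A+=P;b+=P@o
    p=np.linalg.solve(A,b); return p,[float(np.linalg.norm((np.eye(3)-np.outer(d,d))@(p-o))) for o,d in l]
def proj(f,p):
    M=np.array(f["cam_to_world"]); c=M[:3,:3].T@(np.asarray(p)-M[:3,3]); return [f["cx"]+f["fx"]*c[0]/c[2],f["cy"]+f["fy"]*c[1]/c[2]]
E
python3 - <<'E'
from h import *
np.set_printoptions(precision=4,suppress=True)
F={}
for n in ["side","top","wrist"]:
    f=env.grab_frame(n);F[n]=f;save(f,n+"0.png")
    print(n,f["fx"],f["cx"],f["cy"],np.array(f["cam_to_world"]).round(3).tolist())
for n,f in F.items():
    for t in ["rack","top_hole","foot_hole","mid_line","store_box","box_front","lock_rod","rod_handle","dry_block","glass_rod","sample_cup","slide_box"]:
        print(n,t,[(np.round(r["centre"],1).tolist(),round(r["conf"],2)) for r in env.tip_of(t,f)][:4])
print(env.state())
E
```

```text
pics
side 426.2290645376946 320.5936642490465 199.6826259897809 [[-0.998, -0.052, 0.032, 0.474], [-0.057, 0.603, -0.795, 0.973], [0.022, -0.796, -0.605, 0.862], [0.0, 0.0, 0.0, 1.0]]
top 483.8555939461445 321.4916375555608 199.23532155581438 [[-0.001, -0.977, 0.213, 0.194], [-1.0, 0.002, 0.005, -0.008], [-0.006, -0.213, -0.977, 1.608], [0.0, 0.0, 0.0, 1.0]]
wrist 330.2939062205494 318.9607682706034 203.65500670456487 [[0.301, -0.917, -0.26, 0.238], [-0.954, -0.29, -0.08, -0.527], [-0.002, 0.272, -0.962, 0.374], [0.0, 0.0, 0.0, 1.0]]
side rack [([283.0, 248.0], 0.9), ([328.9, 182.2], 0.53)]
side top_hole [([315.2, 208.4], 0.66)]
side foot_hole [([326.9, 153.0], 0.37)]
side mid_line [([277.7, 170.7], 0.44)]
side store_box [([369.8, 203.3], 0.92), ([369.4, 258.5], 0.7), ([296.7, 229.4], 0.69)]
side box_front [([362.0, 235.3], 0.61), ([319.3, 225.4], 0.59)]
side lock_rod [([304.4, 197.7], 0.67), ([308.5, 186.0], 0.64)]
side rod_handle [([303.8, 134.3], 0.8), ([326.9, 150.6], 0.67), ([303.1, 159.0], 0.47)]
side dry_block [([283.6, 249.0], 0.74), ([327.3, 182.0], 0.57)]
side glass_rod []
s
[... 807 characters left out ...]
7.4, 213.3], 0.16)]
wrist rack []
wrist top_hole []
wrist foot_hole []
wrist mid_line []
wrist store_box []
wrist box_front []
wrist lock_rod []
wrist rod_handle []
wrist dry_block []
wrist glass_rod []
wrist sample_cup []
wrist slide_box []
{'t': 1.95, 'joints': array([-1.4155,  0.2066,  1.5415, -0.    ,  1.3935, -0.1505]), 'qd': array([-0.002 , -0.0022,  0.0001, -0.0011,  0.001 , -0.0008]), 'tau': array([ -0.0016, -38.3042, -29.196 ,  -0.0004,   0.0007,   0.    ]), 'ee_pos': array([ 0.1731, -0.5483,  0.2453]), 'tcp_rot': array([ 0.5703,  0.418 ,  0.5703, -0.418 ]), 'ft_force': array([-0.0043,  0.1229, -0.0686]), 'moment': array([-0.036 , -0.0356,  0.0206]), 'finger_gap': 1.000158985956036}
```

View pics/side0.png

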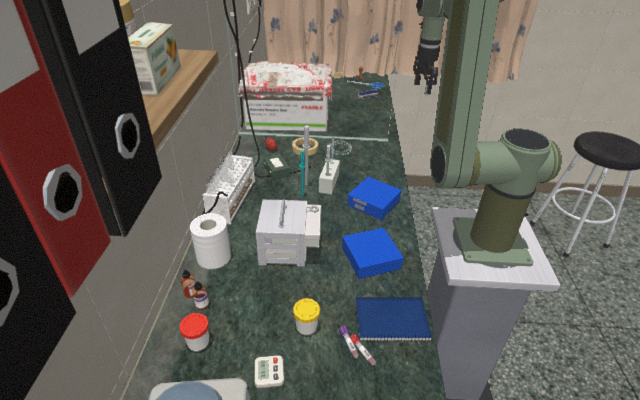

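View pics/top0.png

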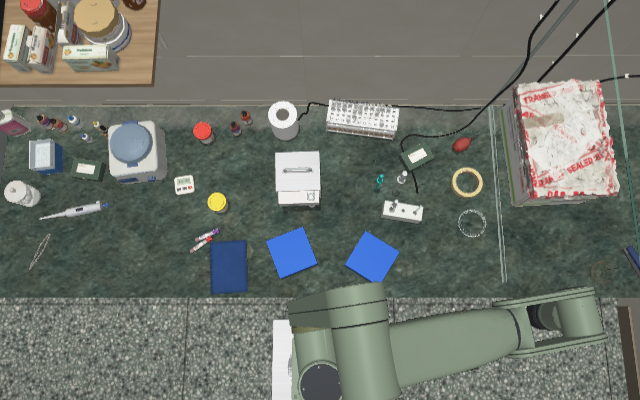

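```bash
python3 -c "
import cv2
a=cv2.imread('pics/side0.png');b=cv2.imread('pics/top0.png')
cv2.imwrite('pics/sc.png',cv2.resize(a[110:310,220:420],None,fx=3,fy=3,interpolation=2))
cv2.imwrite('pics/tc.png',cv2.resize(b[130:280,240:440],None,fx=4,fy=4,interpolation=2))"
```

```text
(no output)
```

View pics/sc.png

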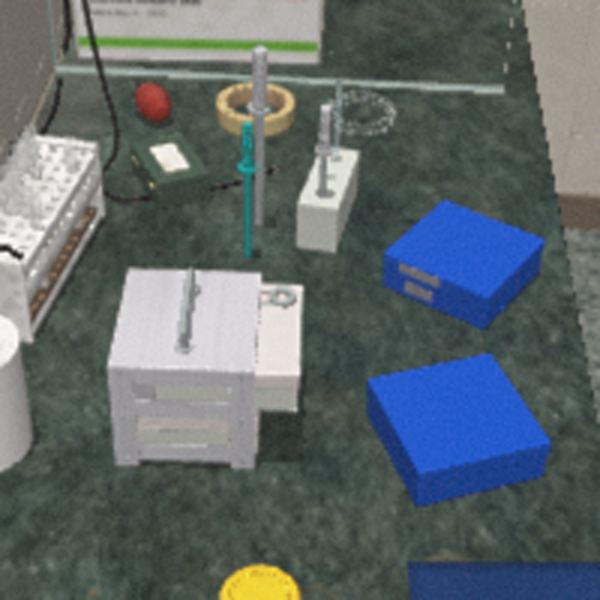

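View pics/tc.png

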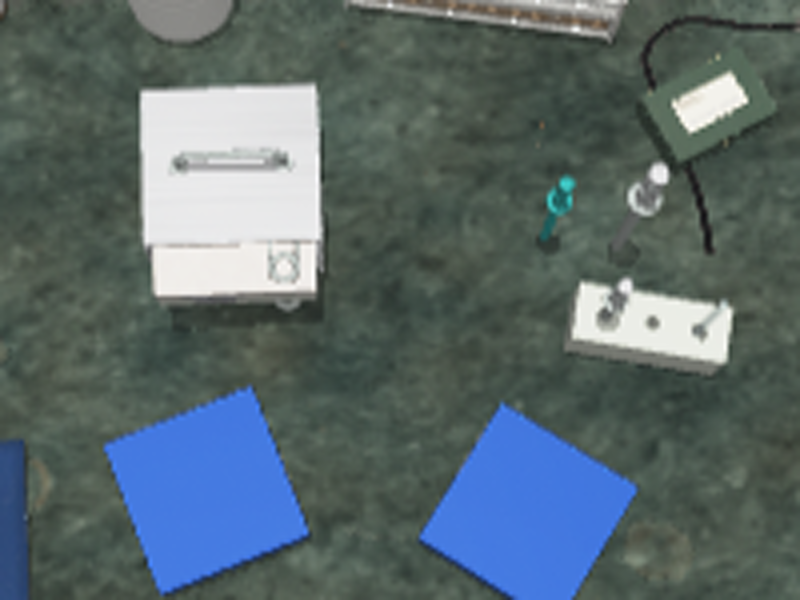

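Run:
```python
from h import *
np.set_printoptions(precision=4,suppress=True)
S=env.grab_frame("side");T=env.grab_frame("top")
import pickle;pickle.dump((S,T),open("st0.pkl","wb"))
# corners z=.121 in top
for n,c in {"FL":(148,243),"BL":(140,90),"BR":(318,84),"FR":(321,241)}.items():
    print(n,atz(T,(240+c[0]/4,130+c[1]/4),.121))
for n,c in {"blk_ul":(581,284),"ur":(733,304),"ll":(568,348),"lr":(725,364),"h_rod":(607,320),"h_mid":(653,322),"h_gl":(700,331)}.items():
    print(n,atz(T,(240+c[0]/4,130+c[1]/4),.06))
print("topdisc T",atz(T,(240+284/4,130+263/4),.12), "S",atz(S,(220+282/3,110+297/3),.12))
print("rodtop T",atz(T,(240+626/4,130+286/4),.173),"S",atz(S,(220+326/3,110+104/3),.173))
print("big", tri([ray(T,(240+658/4,130+172/4)),ray(S,(220+260/3,110+49/3))]))
print("bigbase",atz(T,(240+622/4,130+250/4),0),atz(S,(220+260/3,110+222/3),0))
print("turq", tri([ray(T,(240+568/4,130+182/4)),ray(S,(220+247/3,110+125/3))]))
for n,c in {"bl":(152,296),"br":(316,298)}.items():
    print("box",n,atz(T,(240+c[0]/4,130+c[1]/4),.113))
for f,nm,cr,sc in((T,"tcc.png",(270,140,340,215),8),(S,"scc.png",(250,190,330,270),7)): save(f,nm,cr,sc)
```

```text
FL [0.5459 0.1413 0.121 ]
BL [0.6723 0.15   0.121 ]
BR [0.6769 0.0069 0.121 ]
FR [0.5472 0.0046 0.121 ]
blk_ul [ 0.525  -0.2074  0.06  ]
ur [ 0.508  -0.3308  0.06  ]
ll [ 0.4719 -0.1953  0.06  ]
lr [ 0.4584 -0.322   0.06  ]
h_rod [ 0.495  -0.2277  0.06  ]
h_mid [ 0.4932 -0.2651  0.06  ]
h_gl [ 0.4857 -0.303   0.06  ]
topdisc T [0.5297 0.0338 0.12  ] S [0.5293 0.0421 0.12  ]
rodtop T [ 0.4992 -0.2269  0.173 ] S [ 0.5014 -0.2275  0.173 ]
big (array([ 0.5741, -0.2454,  0.2256]), [2.0509131128357883e-05, 2.050913112840037e-05])
bigbase [ 0.5673 -0.251   0.    ] [ 0.5737 -0.2468  0.    ]
turq (array([ 0.5826, -0.186 ,  0.167 ]), [0.0001380179740804402, 0.0001380179740805977])
box bl [0.5048 0.1381 0.113 ]
box br [0.5029 0.0086 0.113 ]
```

View pics/tcc.png

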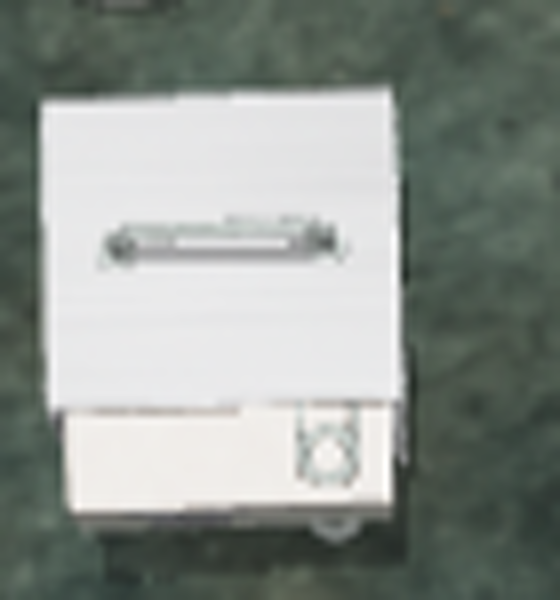

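View pics/scc.png

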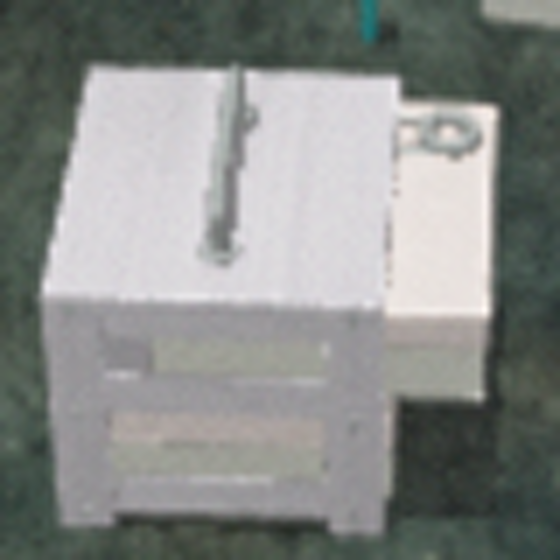

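>>> drive_tool(
  targets=[
    [0.27,0.62,0,164],
    [0.27,0.62,0,164],
    [0.27,0.62,0,164],
    [0.27,0.62,0,164],
    [0.27,0.62,0,164],
    [0.27,0.62,0,164],
    [0.27,0.62,0,164],
    [0.27,0.62,0,164],
  ],
  fingers=-1,
  newtons=40,
)

```text
t: 3.05
ee_pos: [0.3734, -0.0882, 0.2459]
tcp_rot: [0.703, -0.085, 0.701, 0.084]
ft_force: [1.5, -0.3, -0.5]
finger_gap: -0.001
```

>>> drive_tool(
  targets=[
    [0.068,0.164,0,78],
    [0.068,0.164,0,78],
    [0.068,0.164,0,78],
    [0.068,0.164,0,78],
    [0.068,0.164,-0.05,78],
    [0.068,0.164,-0.1,78],
    [0.068,0.164,-0.145,78],
    [0.068,0.164,-0.155,78],
  ],
)

```text
t: 4.05
ee_pos: [0.4376, 0.0742, 0.0869]
tcp_rot: [0.491, -0.505, 0.495, 0.509]
ft_force: [0.2, 0.1, 0.6]
finger_gap: 0.001
```

Run:
```python
from h import *
f=env.grab_frame("wrist");save(f,"w1.png");s=env.state();print(s["ee_pos"],s["tcp_rot"],s["ft_force"],s["joints"]);print(np.array(f["cam_to_world"]).round(3))
```

```text
[0.4380106  0.07413539 0.08708709] [ 0.49133413 -0.50532192  0.49445448  0.50867995] [-0.99197874 -0.49781732 -0.64127457] [-2.75895455e-02  1.40184268e-01  1.98806619e+00 -3.82466927e-05
  1.01982487e+00 -1.62658009e+00]
[[-0.028  0.964  0.264  0.369]
 [ 1.     0.027  0.008  0.073]
 [ 0.     0.264 -0.965  0.217]
 [ 0.     0.     0.     1.   ]]
```

View pics/w1.png

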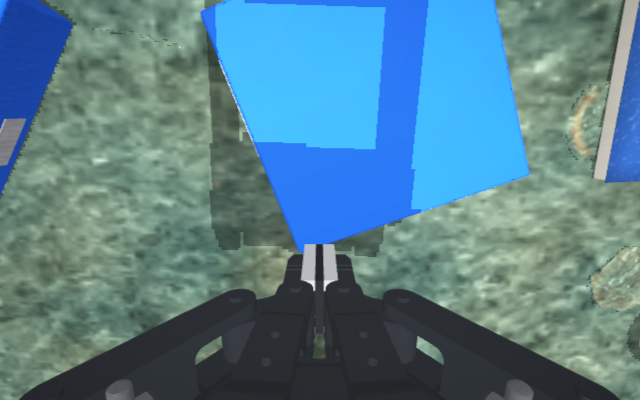

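>>> drive_tool(
  targets=[
    [0.025,0.001,0,0],
    [0.045,0.001,0,0],
    [0.052,0.0015,0,0],
    [0.058,0.0015,0,0],
    [0.064,0.002,0,0],
    [0.07,0.002,0,0],
    [0.076,0.002,0,0],
    [0.08,0.002,0,0],
  ],
)

```text
t: 5.1
ee_pos: [0.5209, 0.0761, 0.0902]
tcp_rot: [0.494, -0.506, 0.494, 0.506]
ft_force: [-1.0, 0.0, 0.5]
finger_gap: 0.001
```

Run:
```python
from h import *
f=env.grab_frame("wrist");save(f,"w2.png");T=env.grab_frame("side");save(T,"t2.png",(240,180,400,300),5);s=env.state();print(s["ee_pos"],s["ft_force"])
```

```text
[0.52150128 0.0760092  0.0903109 ] [ 0.38041128 -0.0419382   0.23548144]
```

View pics/w2.png

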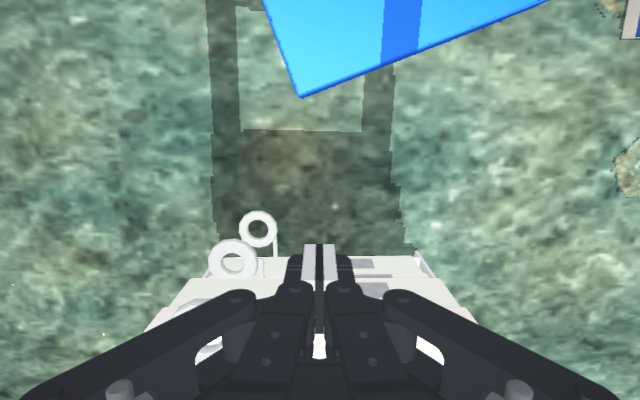

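View pics/t2.png

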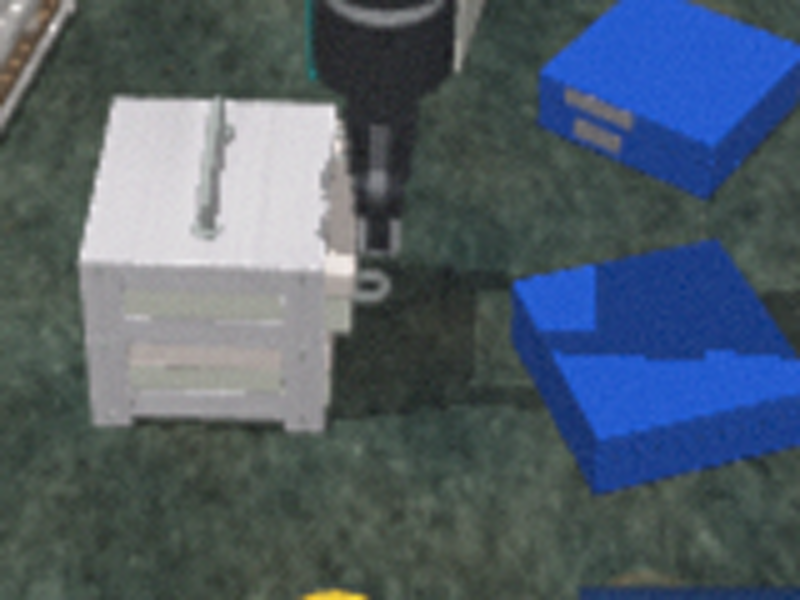

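>>> drive_tool(
  targets=[
    [0.002,0,0,0],
    [0.004,0,0,0],
    [0.006,0,0,0],
    [0.008,0,0,0],
    [0.01,0,0,0],
  ],
)

```text
t: 5.82
ee_pos: [0.5308, 0.0761, 0.0903]
tcp_rot: [0.494, -0.506, 0.494, 0.506]
ft_force: [-3.3, 0.7, -0.1]
finger_gap: 0.0
```

>>> drive_tool(
  targets=[
    [0.002,0,0,0],
    [0.004,0,0,0],
  ],
)

```text
t: 6.08
ee_pos: [0.5334, 0.0761, 0.0901]
tcp_rot: [0.493, -0.505, 0.495, 0.507]
ft_force: [-8.8, -1.4, 6.7]
finger_gap: -0.001
```

>>> drive_tool(
  targets=[
    [0.001,0,0,0],
    [0.0015,0,0,0],
  ],
)

```text
t: 6.32
ee_pos: [0.5333, 0.0761, 0.0898]
tcp_rot: [0.492, -0.505, 0.495, 0.508]
ft_force: [-10.7, -1.1, 7.5]
finger_gap: 0.002
```

Run:
```python
from h import *
s=env.state();print(s["ee_pos"],s["ft_force"])
T=env.grab_frame("side");save(T,"t3.png",(240,180,340,280),6)
```

```text
[0.53334415 0.07608283 0.08983476] [-10.68295699  -1.09004979   7.47033644]
```

View pics/t3.png

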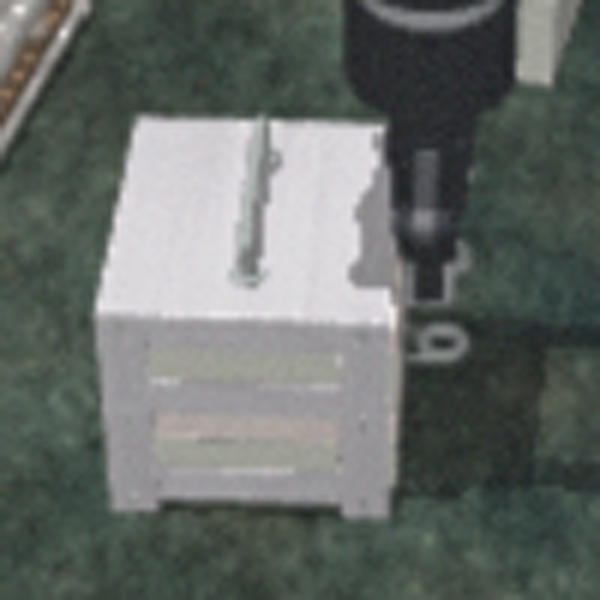

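>>> drive_tool(
  targets=[
    [-0.03,0,0,0],
    [-0.06,0.01,0.02,0],
    [-0.07,0.02,0.04,0],
    [-0.07,0.02,0.04,0],
  ],
  fingers=-0.3,
)

```text
t: 6.88
ee_pos: [0.4681, 0.0965, 0.1321]
tcp_rot: [-0.495, 0.508, -0.492, -0.505]
ft_force: [-0.5, -0.2, 0.1]
finger_gap: 0.35
```

Run:
```python
from h import *
import pickle
s=env.state();print(s["ee_pos"],s["ft_force"])
f=env.grab_frame("wrist");pickle.dump(f,open("w4.pkl","wb"));save(f,"w4.png");print(np.array(f["cam_to_world"]).round(4))
for z in (.12,.065,.013):
    print(proj(f,[.528,.034,z]))
```

```text
[0.46805646 0.09652898 0.13211748] [-0.51290048 -0.1724211   0.05051875]
[[-0.0268  0.9607  0.2764  0.3981]
 [ 0.9996  0.0258  0.0074  0.0953]
 [-0.      0.2765 -0.961   0.261 ]
 [ 0.      0.      0.      1.    ]]
[np.float64(193.74879031962826), np.float64(366.32250860600345)]
[np.float64(223.32461787739254), np.float64(305.4529684166987)]
[np.float64(240.78373209546163), np.float64(269.5206431929728)]
```

View pics/w4.png

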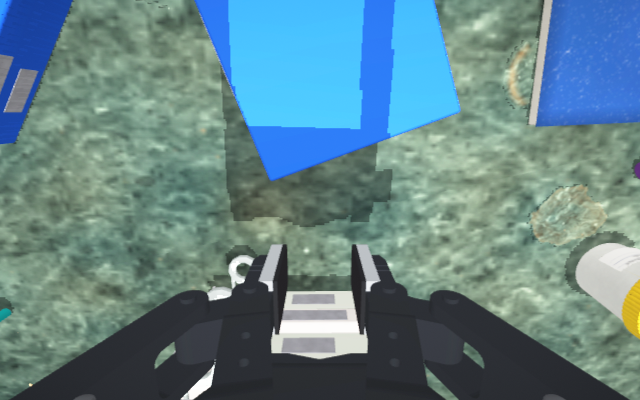

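Run:
```python
from h import *
import pickle
f=pickle.load(open("w4.pkl","rb"));M=np.array(f["cam_to_world"])
for sh in ([.03,.05,0],[.045,.04,.02],[.045,.05,.05],[.05,.06,.02]):
    f["cam_to_world"]=M.copy();f["cam_to_world"][:3,3]+=sh
    print(sh,[np.round(proj(f,[.528,.034,z])) for z in (.12,.065,.013)])
```

```text
[0.03, 0.05, 0] [array([ 87., 314.]), array([144., 263.]), array([177., 234.])]
[0.045, 0.04, 0.02] [array([126., 268.]), array([170., 231.]), array([197., 209.])]
[0.045, 0.05, 0.05] [array([137., 245.]), array([174., 217.]), array([198., 200.])]
[0.05, 0.06, 0.02] [array([ 87., 258.]), array([141., 224.]), array([173., 203.])]
```

>>> drive_tool(
  targets=[
    [0.045,0.045,0.03,0],
    [0.045,0.045,0.03,0],
    [0.045,0.045,0.03,0],
  ],
  fingers=-1,
)

```text
t: 7.3
ee_pos: [0.5119, 0.1409, 0.1597]
tcp_rot: [-0.493, 0.507, -0.494, -0.506]
ft_force: [1.0, -0.3, -0.4]
finger_gap: 0.0
```

Run:
```python
from h import *
import pickle
s=env.state();print(s["ee_pos"],s["ft_force"])
f=env.grab_frame("wrist");pickle.dump(f,open("w5.pkl","wb"));save(f,"w5.png");print(np.array(f["cam_to_world"]).round(4))
```

```text
[0.51187074 0.14092978 0.15967613] [ 1.00558683 -0.32737953 -0.4497168 ]
[[-2.620e-02  9.624e-01  2.704e-01  4.428e-01]
 [ 9.997e-01  2.530e-02  6.700e-03  1.398e-01]
 [-4.000e-04  2.705e-01 -9.627e-01  2.890e-01]
 [ 0.000e+00  0.000e+00  0.000e+00  1.000e+00]]
```

View pics/w5.png

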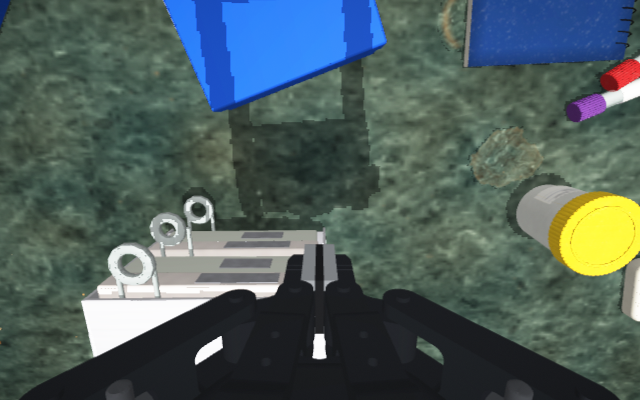

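Run:
```python
from h import *
import pickle
f=pickle.load(open("w5.pkl","rb"))
save(f,"w5c.png",(100,185,225,305),6)
```

```text
(no output)
```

View pics/w5c.png

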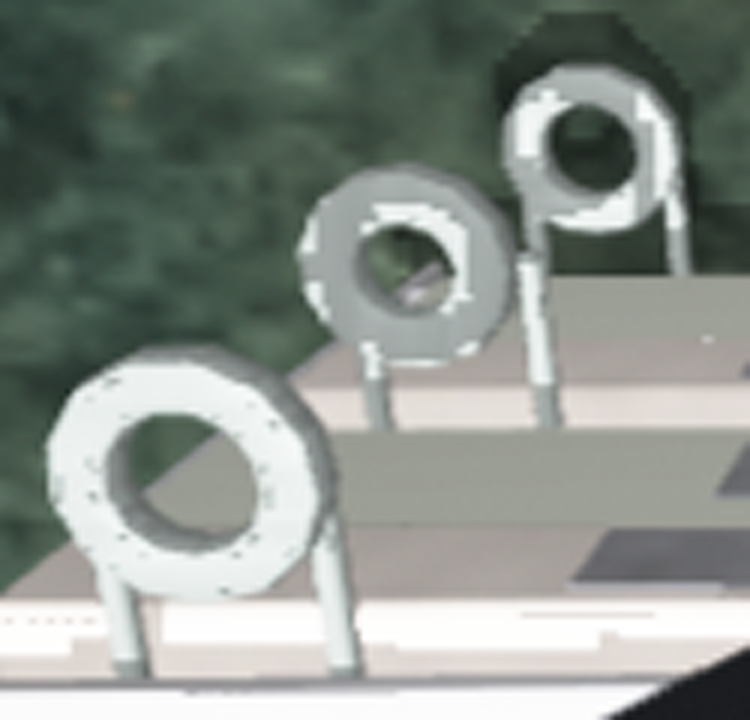

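```bash
cat > fit.py <<'E'
from h import *
def projN(f,P):
    M=np.array(f["cam_to_world"]); c=(P-M[:3,3])@M[:3,:3]
    return np.c_[f["cx"]+f["fx"]*c[:,0]/c[:,2], f["cy"]+f["fy"]*c[:,1]/c[:,2]]
th=np.linspace(0,2*np.pi,120,endpoint=False)
def circ(x,y,z,r): return np.c_[x+r*np.cos(th),y+r*np.sin(th),np.full(120,z)]
def fit(f,z,rh,x0,y0,rng=.006):
    g=cv2.GaussianBlur(f["image"].astype(np.float32),(0,0),.7)
    gx=cv2.Sobel(g,cv2.CV_32F,1,0);gy=cv2.Sobel(g,cv2.CV_32F,0,1)
    G=np.sqrt((gx**2+gy**2).sum(2)); G=np.minimum(G,np.percentile(G,97))
    best=[]
    for dx in np.arange(-rng,rng+1e-9,.0004):
        for dy in np.arange(-rng,rng+1e-9,.0004):
            sc=0
            for r,zz in ((rh,z),(.013,z)):
                p=projN(f,circ(x0+dx,y0+dy,zz,r)).astype(np.float32)
                sc+=cv2.remap(G,p[:,0],p[:,1],cv2.INTER_LINEAR).mean()
            best.append((sc,x0+dx,y0+dy))
    best.sort(reverse=True);return best
def draw(f,fits,name,crop,s):
    im=cv2.resize(f["image"][crop[1]:crop[3],crop[0]:crop[2],::-1],None,fx=s,fy=s,interpolation=2)
    for z,rh,x,y in fits:
        for r in (rh,.013):
            p=((projN(f,circ(x,y,z,r))+.5-np.array(crop[:2]))*s).astype(int)
            cv2.polylines(im,[p.reshape(-1,1,2)],True,(0,0,255),1)
    cv2.imwrite("pics/"+name,im)
E
python3 - <<'E'
from fit import *
import pickle
f=pickle.load(open("w5.pkl","rb"))
L=[]
for z,rh,px in ((.12,.007,(130.6,265)),(.065,.00575,(167,229.7)),(.013,.007,(198.3,208.6))):
    p=atz(f,px,z);b=fit(f,z,rh,p[0],p[1]);print(z,p,np.round(b[0],4),np.mean(np.array(b[:15]),0).round(4));L.append((z,rh,b[0][1],b[0][2]))
draw(f,L,"w5f.png",(100,185,225,305),6)
E
```

```text
0.12 [0.52873618 0.03635525 0.12      ] [5.552802e+02 5.287000e-01 3.600000e-02] [5.314078e+02 5.290000e-01 3.610000e-02]
0.065 [0.5280468  0.03246092 0.065     ] [5.046735e+02 5.280000e-01 3.250000e-02] [4.842685e+02 5.279000e-01 3.270000e-02]
0.013 [0.52752919 0.03672876 0.013     ] [5.96267e+02 5.28700e-01 3.63000e-02] [5.911598e+02 5.286000e-01 3.660000e-02]
```

View pics/w5f.png

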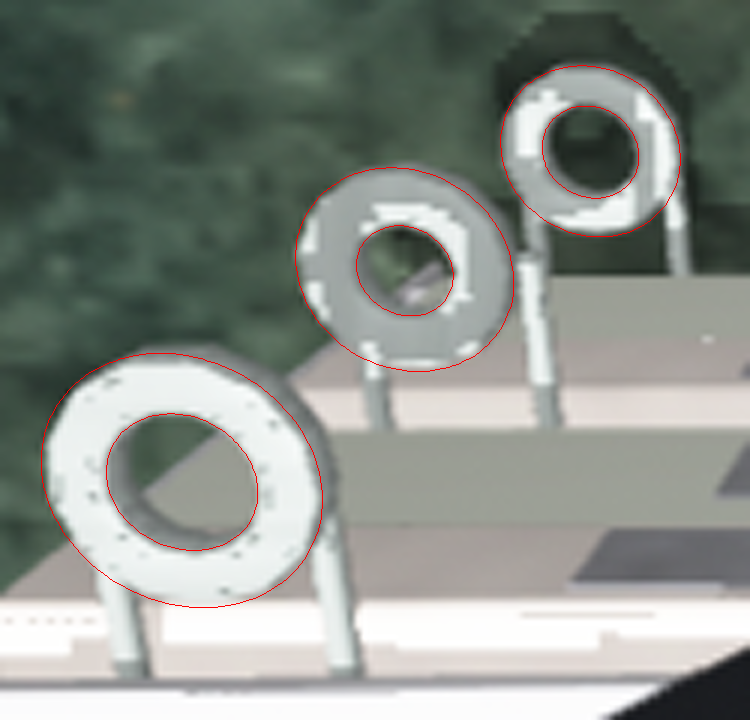

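>>> drive_tool(
  targets=[
    [-0.022,0,0.055,0],
    [-0.022,-0.06,0.09,0],
    [-0.022,-0.311,0.09,0],
    [-0.022,-0.311,0.09,0],
    [-0.022,-0.311,0.09,0],
    [-0.022,-0.311,0.09,0],
    [-0.022,-0.311,0.09,0],
    [-0.022,-0.311,0.09,0],
  ],
)

```text
t: 8.35
ee_pos: [0.488, -0.1702, 0.249]
tcp_rot: [0.494, -0.505, 0.494, 0.507]
ft_force: [-0.0, 0.2, -0.3]
finger_gap: -0.005
```

Run:
```python
from h import *
import pickle
s=env.state();print(s["t"],s["ee_pos"],s["ft_force"])
f=env.grab_frame("wrist");pickle.dump(f,open("w6.pkl","wb"));save(f,"w6.png");print(np.array(f["cam_to_world"]).round(4))
```

```text
8.35 [ 0.48800446 -0.17019013  0.24902199] [-0.02547444  0.20475219 -0.28657923]
[[-0.0234  0.963   0.2685  0.4192]
 [ 0.9997  0.022   0.008  -0.1714]
 [ 0.0018  0.2686 -0.9632  0.3785]
 [ 0.      0.      0.      1.    ]]
```

View pics/w6.png

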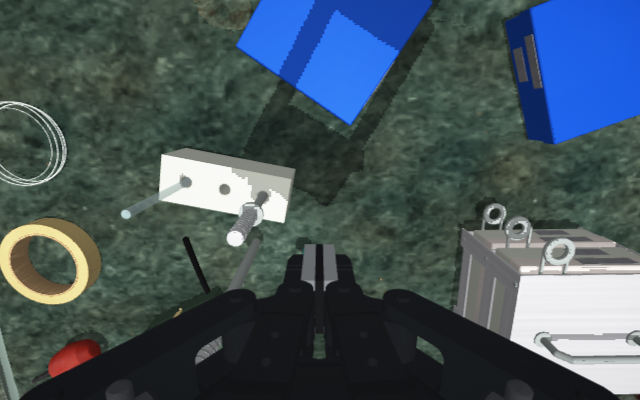

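Run:
```python
from h import *
import pickle
f=pickle.load(open("w6.pkl","rb"))
save(f,"w6c.png",(150,140,310,260),5)
print(env.tip_of("rod_handle",env.grab_frame("wrist"))[:2])
```

```text
[{'centre': [241.7, 226.2], 'conf': 0.98}, {'centre': [201.7, 351.4], 'conf': 0.88}]
```

View pics/w6c.png

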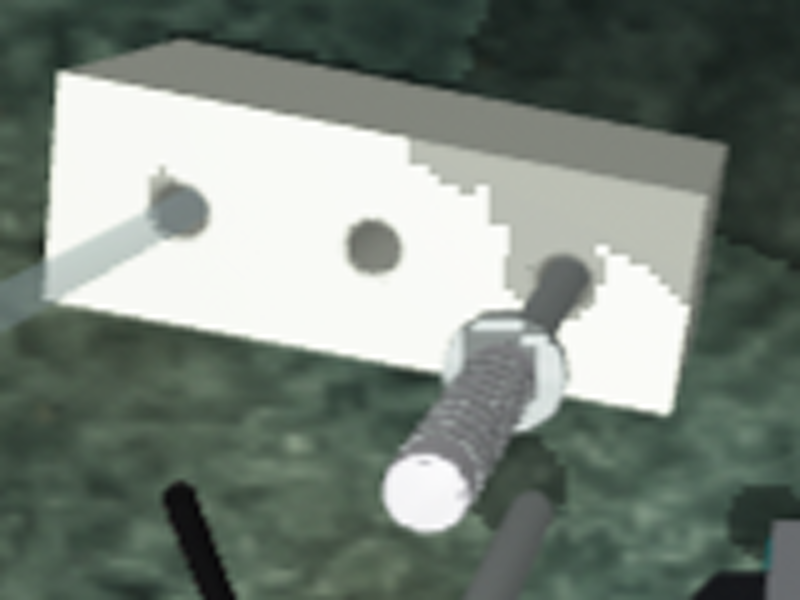

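Run:
```python
from h import *
import pickle
f=pickle.load(open("w6.pkl","rb"))
print(atz(f,(235,238),.173),atz(f,(241.7,226.2),.147),atz(f,(250.6,213.6),.12),atz(f,(150+565/5,140+282/5),.06),"mid hole",atz(f,(150+373/5,140+246/5),.06),atz(f,(150+182/5,140+210/5),.06))
```

```text
[ 0.5014306  -0.22490177  0.173     ] [ 0.50236166 -0.22629431  0.147     ] [ 0.50096577 -0.22498811  0.12      ] [ 0.50174268 -0.2245361   0.06      ] mid hole [ 0.49526346 -0.26230756  0.06      ] [ 0.48885975 -0.29941623  0.06      ]
```

>>> drive_tool(
  targets=[
    [0.0135,-0.0555,0,0],
    [0.0135,-0.0555,0,0],
    [0.0135,-0.0555,-0.04,0],
    [0.0135,-0.0555,-0.07,0],
    [0.0135,-0.0555,-0.07,0],
  ],
  fingers=0.1,
  newtons=40,
)

```text
t: 9.12
ee_pos: [0.5007, -0.2222, 0.1773]
tcp_rot: [0.493, -0.504, 0.493, 0.509]
ft_force: [0.3, 0.3, 0.8]
finger_gap: 0.549
```

Run:
```python
from h import *
import pickle
s=env.state();print(s["t"],s["ee_pos"],s["ft_force"])
f=env.grab_frame("wrist");pickle.dump(f,open("w7.pkl","wb"));save(f,"w7.png")
f=env.grab_frame("side");save(f,"s7.png",(260,80,380,200),5)
```

```text
9.125 [ 0.50072234 -0.22224373  0.17732498] [0.25199028 0.27537046 0.79736906]
```

View pics/w7.png

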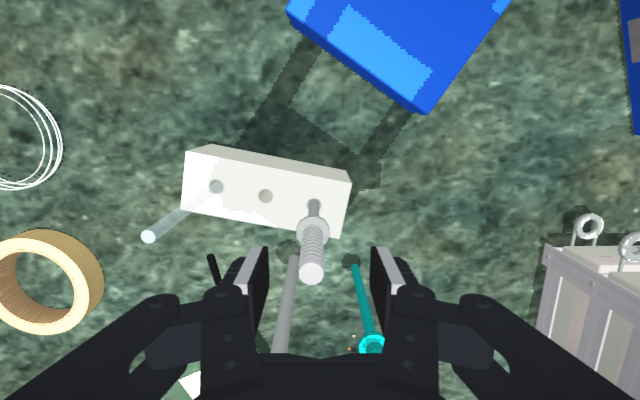

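View pics/s7.png

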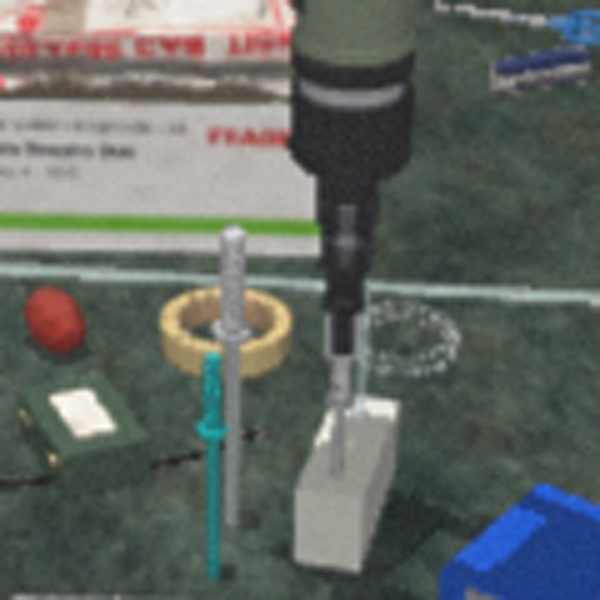

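Run:
```python
from h import *
import pickle
f=pickle.load(open("w7.pkl","rb"))
print(env.state()["ee_pos"],atz(f,(311,273),.173),atz(f,(313,229),.12),np.array(f["cam_to_world"])[:3,3])
```

```text
[ 0.50319183 -0.22433238  0.18104642] [ 0.50140689 -0.22508965  0.173     ] [ 0.49961691 -0.22491711  0.12      ] [ 0.43239747 -0.22406577  0.30704799]
```

>>> drive_tool(
  targets=[
    [-0.002,-0.001,-0.02,0],
    [-0.002,-0.001,-0.035,0],
    [-0.002,-0.001,-0.036,0],
    [-0.002,-0.001,-0.036,0],
  ],
)

```text
t: 9.72
ee_pos: [0.5013, -0.2266, 0.145]
tcp_rot: [-0.494, 0.507, -0.493, -0.506]
ft_force: [0.3, -0.4, 1.0]
finger_gap: 0.549
```

>>> drive_tool(
  targets=[
    [0,0,0,0],
    [0,0,0,0],
    [0,0,0,0],
    [0,0,0,0],
  ],
  fingers=-1,
  newtons=40,
)

```text
t: 10.22
ee_pos: [0.5012, -0.2266, 0.145]
tcp_rot: [-0.494, 0.507, -0.493, -0.506]
ft_force: [0.5, 0.1, 2.7]
finger_gap: 0.129
```

Run:
```python
from h import *
import pickle
s=env.state();print(s["t"],s["ee_pos"],s["ft_force"],s["finger_gap"])
f=env.grab_frame("wrist");pickle.dump(f,open("w8.pkl","wb"));save(f,"w8.png")
```

```text
10.225 [ 0.50115694 -0.22656341  0.14495396] [0.47903135 0.05346185 2.6939717 ] 0.12942758553482048
```

View pics/w8.png

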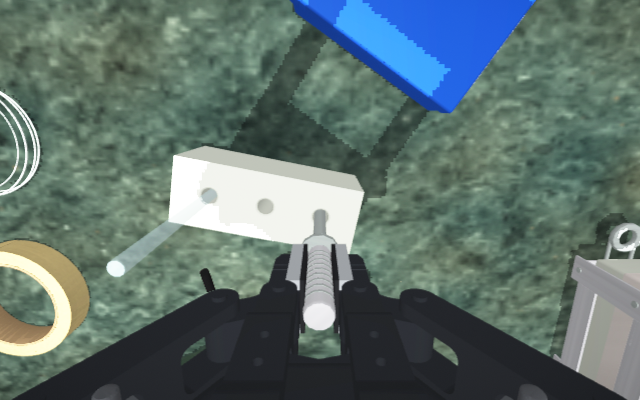

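>>> drive_tool(
  targets=[
    [0,0,0.015,0],
    [0,0,0.04,0],
    [0,0,0.075,0],
    [0,0,0.11,0],
    [0,0,0.14,0],
    [0,0,0.14,0],
    [0,0,0.14,0],
  ],
)

```text
t: 11.15
ee_pos: [0.5, -0.226, 0.283]
tcp_rot: [0.493, -0.506, 0.494, 0.507]
ft_force: [0.5, -0.8, -1.3]
finger_gap: 0.131
```

Run:
```python
from h import *
import pickle
s=env.state();print(s["t"],s["ee_pos"],s["ft_force"],s["finger_gap"],s["joints"])
f=env.grab_frame("wrist");pickle.dump(f,open("w9.pkl","wb"));save(f,"w9.png")
f=env.grab_frame("side");pickle.dump(f,open("s9.pkl","wb"));save(f,"s9.png",(260,60,380,200),4)
```

```text
11.15 [ 0.49999204 -0.2259951   0.28295433] [ 0.50645088 -0.83782384 -1.28719843] 0.1309014962193558 [-5.82220591e-01  1.24679206e-01  1.55784110e+00 -8.43985897e-05
  1.46135919e+00 -2.17853177e+00]
```

View pics/w9.png

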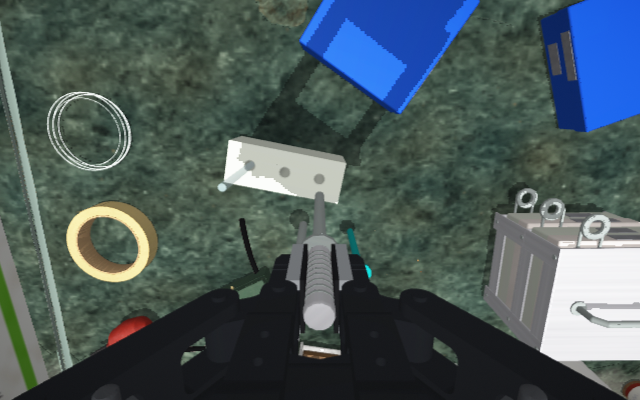

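View pics/s9.png

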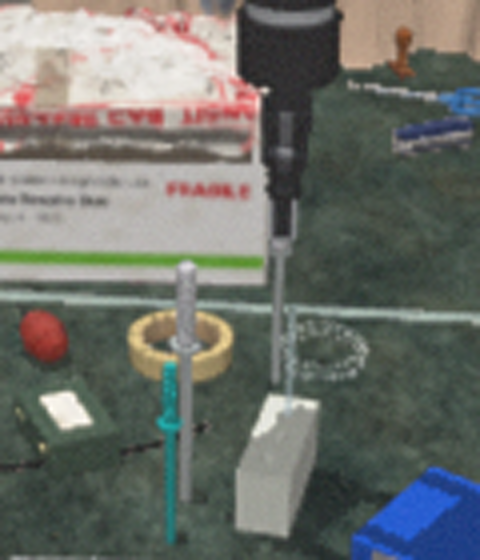

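>>> drive_tool(
  targets=[
    [0.028,0.26,0.005,0],
    [0.028,0.26,0.005,0],
    [0.028,0.26,0.005,0],
    [0.028,0.26,0.005,0],
    [0.028,0.26,0.005,0],
    [0.028,0.26,0.005,0],
    [0.028,0.26,0.005,0],
  ],
)

```text
t: 12.12
ee_pos: [0.5285, 0.0322, 0.2885]
tcp_rot: [0.493, -0.506, 0.495, 0.506]
ft_force: [0.3, -0.1, -0.7]
finger_gap: 0.128
```

Run:
```python
from fit import *
import pickle
f=pickle.load(open("w9.pkl","rb"))
print("tip at w9",atz(f,(319,193),.14))
s=env.state();print(s["t"],s["ee_pos"],s["ft_force"],s["finger_gap"])
f=env.grab_frame("wrist");pickle.dump(f,open("w10.pkl","wb"));save(f,"w10.png");s=env.state();print(s["ee_pos"])
draw(f,[(.12,.007,.5287,.0361),(.065,.00575,.528,.0325)],"w10c.png",(260,130,380,280),4)
f=env.grab_frame("side");save(f,"s10.png",(260,130,380,260),5)
```

```text
tip at w9 [ 0.49771043 -0.22517128  0.14      ]
12.125 [0.52845502 0.03221104 0.28850575] [ 0.25148906 -0.09255427 -0.65806916] 0.12826644649993774
[0.52856383 0.03201074 0.28874091]
```

View pics/w10c.png

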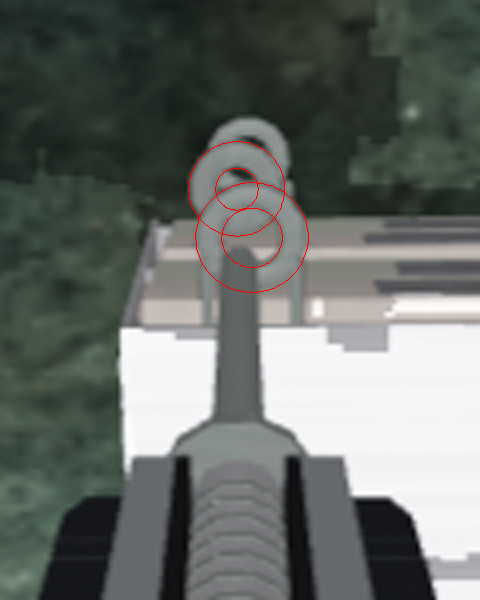

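View pics/s10.png

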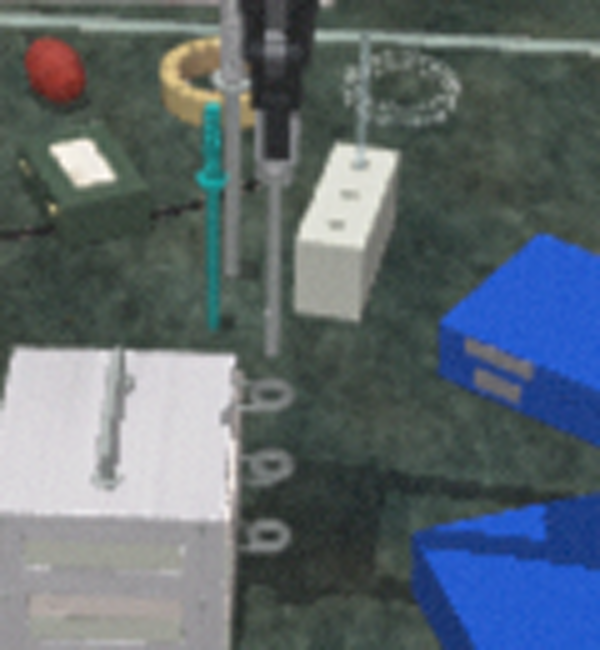

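```bash
cat > ov.py <<'E'
from fit import *
def ov(f,circs,name,crop,s):
    im=cv2.resize(f["image"][crop[1]:crop[3],crop[0]:crop[2],::-1],None,fx=s,fy=s,interpolation=2)
    for x,y,z,r,c in circs:
        p=((projN(f,circ(x,y,z,r))+.5-np.array(crop[:2]))*s).astype(int)
        cv2.polylines(im,[p.reshape(-1,1,2)],True,c,1)
    cv2.imwrite("pics/"+name,im)
E
python3 - <<'E'
from ov import *
import pickle
f=pickle.load(open("w10.pkl","rb"))
x,y,z=.52850,.0320,.2887
R=(0,0,255);B=(255,80,0)
ov(f,[(x,y,z-.145,.004,R),(x,y,z-.145+.12,.0105,R),(x,y,z-.145+.06,.004,R),(.5287,.0361,.12,.013,B),(.5287,.0361,.12,.007,B),(.528,.0325,.065,.013,B)],"w10d.png",(270,145,370,265),7)
E
```

```text
(no output)
```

View pics/w10d.png

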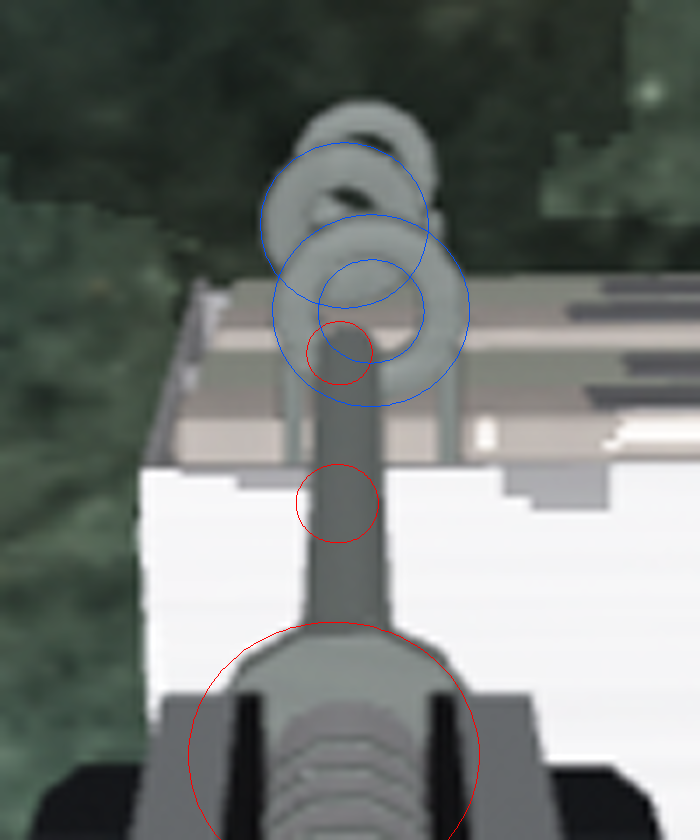

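>>> drive_tool(
  targets=[
    [-0.001,0.001,-0.008,0],
    [-0.001,0.001,-0.016,0],
    [-0.001,0.001,-0.02,0],
    [-0.001,0.001,-0.0215,0],
    [-0.001,0.001,-0.023,0],
    [-0.001,0.001,-0.0245,0],
    [-0.001,0.001,-0.026,0],
    [-0.001,0.001,-0.0275,0],
  ],
)

```text
t: 13.22
ee_pos: [0.5278, 0.0346, 0.2618]
tcp_rot: [-0.494, 0.506, -0.494, -0.506]
ft_force: [0.1, -0.1, -0.5]
finger_gap: 0.127
```

Run:
```python
from ov import *
import pickle
s=env.state();print(s["t"],s["ee_pos"],s["ft_force"],s["finger_gap"])
f=env.grab_frame("wrist");pickle.dump(f,open("w11.pkl","wb"));s=env.state();x,y,z=s["ee_pos"];print(s["ee_pos"],s["ft_force"])
R=(0,0,255);B=(255,80,0)
ov(f,[(x,y,z-.145+.12,.0105,R),(.5287,.0361,.12,.013,B),(.5287,.0361,.12,.007,B),(.528,.0325,.065,.013,B)],"w11.png",(270,145,370,265),7)
```

```text
13.225 [0.52778283 0.03460887 0.26179811] [ 0.07377071 -0.08844566 -0.51470594] 0.12671904713826415
[0.52761166 0.03463162 0.2615054 ] [ 0.13255456 -0.24825748 -1.13094494]
```

View pics/w11.png

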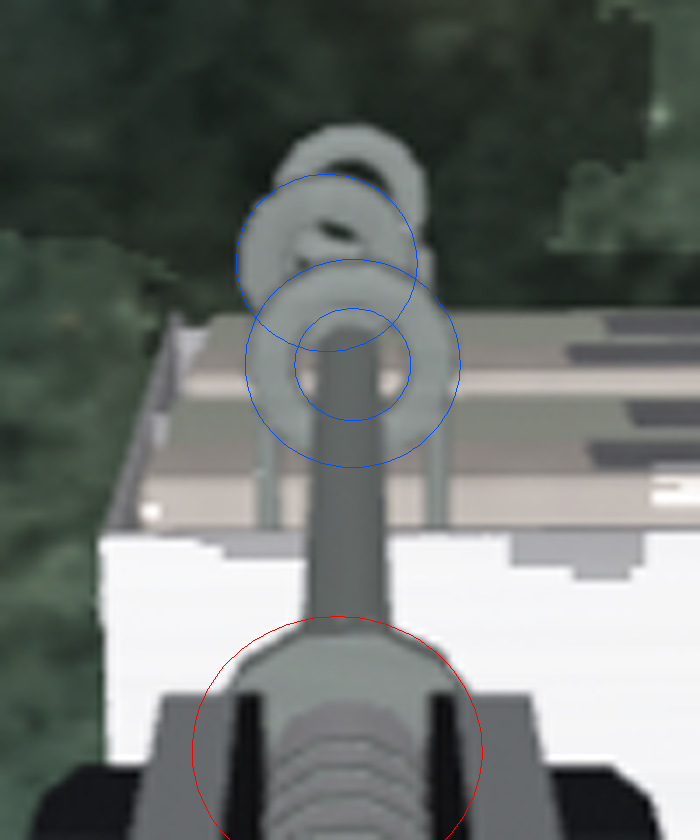

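>>> drive_tool(
  targets=[
    [0,-0.001,0,0],
    [0,-0.0019,0,0],
    [0,-0.0019,-0.005,0],
    [0,-0.0019,-0.01,0],
  ],
)

```text
t: 13.78
ee_pos: [0.5277, 0.0327, 0.2514]
tcp_rot: [0.494, -0.506, 0.494, 0.506]
ft_force: [-0.4, -0.1, -1.6]
finger_gap: 0.126
```

>>> drive_tool(
  targets=[
    [0,0,-0.006,0],
    [0,0,-0.012,0],
    [0,0,-0.018,0],
    [0,0,-0.024,0],
    [0,0,-0.03,0],
    [0,0,-0.034,0],
    [0,0,-0.034,0],
  ],
)

```text
t: 14.65
ee_pos: [0.5275, 0.0327, 0.2173]
tcp_rot: [0.493, -0.506, 0.494, 0.507]
ft_force: [0.4, 0.6, -1.0]
finger_gap: 0.126
```

Run:
```python
from ov import *
import pickle
f=env.grab_frame("wrist");pickle.dump(f,open("w12.pkl","wb"));s=env.state();x,y,z=s["ee_pos"];print(s["t"],s["ee_pos"],s["ft_force"],s["moment"])
R=(0,0,255);B=(255,80,0)
ov(f,[(.5287,.0361,.12,.013,B),(.5287,.0361,.12,.007,B),(.528,.0325,.065,.013,B),(.528,.0325,.065,.00575,B)],"w12.png",(270,145,370,265),7)
```

```text
14.7 [0.52770253 0.0326643  0.21768093] [-0.11773729  0.58885062 -0.77659121] [-0.04291036  0.02674739  0.02657904]
```

View pics/w12.png

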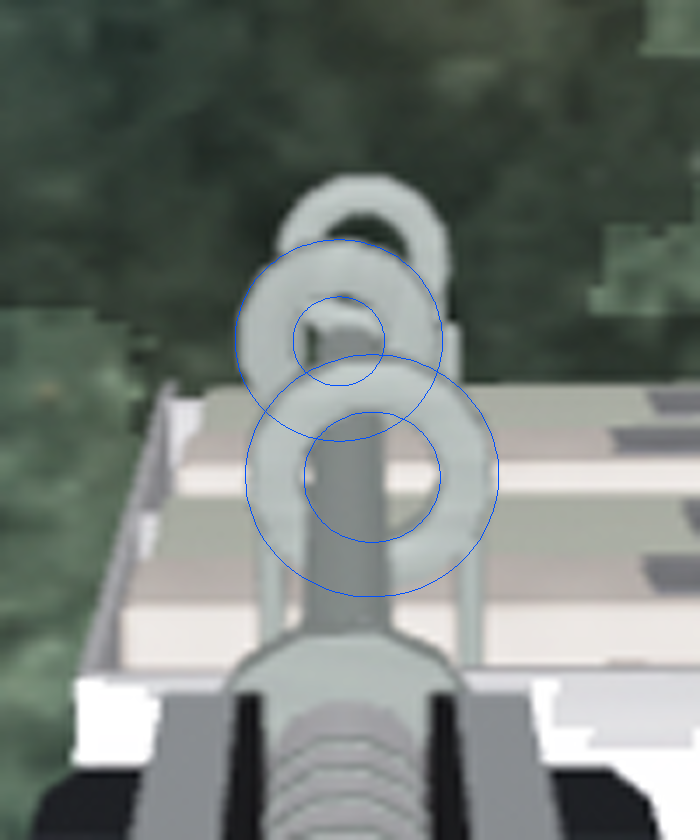

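>>> drive_tool(
  targets=[
    [0,0,-0.004,0],
    [0,0,-0.006,0],
    [0,0,-0.007,0],
    [0,0,-0.008,0],
    [0,0,-0.009,0],
    [0,0,-0.0095,0],
  ],
)

```text
t: 15.45
ee_pos: [0.5277, 0.0327, 0.2082]
tcp_rot: [0.494, -0.506, 0.494, 0.506]
ft_force: [0.8, -0.1, -0.6]
finger_gap: 0.125
```

Tip at about z 0.063, no contact force. I'll continue slowly.

>>> drive_tool(
  targets=[
    [0,0,-0.001,0],
    [0,0,-0.002,0],
    [0,0,-0.003,0],
    [0,0,-0.004,0],
    [0,0,-0.005,0],
    [0,0,-0.006,0],
  ],
)

```text
t: 16.2
ee_pos: [0.5277, 0.0327, 0.2022]
tcp_rot: [0.494, -0.506, 0.494, 0.506]
ft_force: [-0.1, -0.7, -0.4]
finger_gap: 0.13
```

>>> drive_tool(
  targets=[
    [0,0,-0.005,0],
    [0,0,-0.01,0],
    [0,0,-0.015,0],
    [0,0,-0.02,0],
    [0,0,-0.025,0],
    [0,0,-0.03,0],
    [0,0,-0.035,0],
    [0,0,-0.038,0],
  ],
)

```text
t: 17.2
ee_pos: [0.5276, 0.0327, 0.1638]
tcp_rot: [0.493, -0.506, 0.494, 0.506]
ft_force: [-0.8, -0.2, -0.5]
finger_gap: 0.127
```

Run:
```python
from ov import *
f=env.grab_frame("wrist");save(f,"w13.png",(270,145,370,265),6);s=env.state();print(s["t"],s["ee_pos"],s["ft_force"],s["moment"])
```

```text
17.25 [0.52735527 0.03272191 0.16354285] [-0.45542201  0.9202407  -0.60611342] [ 0.05161411 -0.01061507  0.00092158]
```

View pics/w13.png

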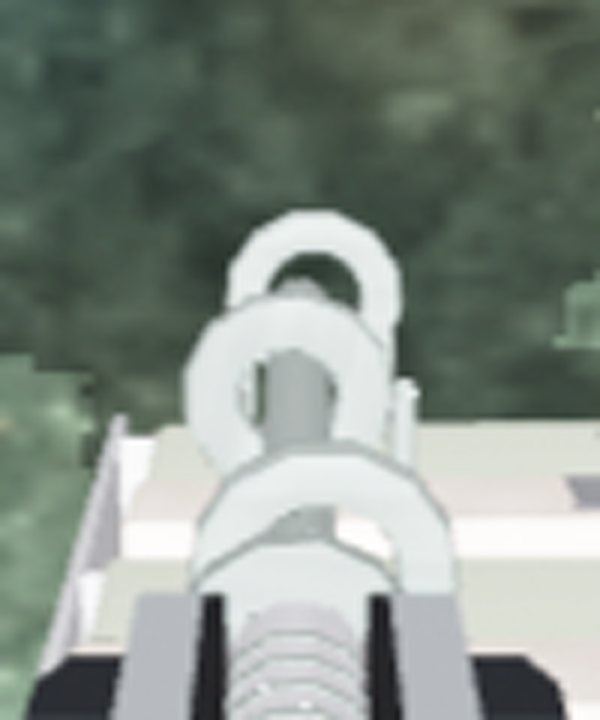

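>>> drive_tool(
  targets=[
    [0,0,-0.0025,0],
    [0,0,-0.004,0],
    [0,0,-0.0055,0],
    [0,0,-0.007,0],
    [0,0,-0.0085,0],
    [0,0,-0.01,0],
    [0,0,-0.011,0],
    [0,0,-0.012,0],
  ],
)

```text
t: 18.25
ee_pos: [0.5277, 0.0327, 0.1522]
tcp_rot: [-0.494, 0.506, -0.494, -0.506]
ft_force: [0.2, -0.2, -1.2]
finger_gap: 0.127
```

>>> drive_tool(
  targets=[
    [0,0,-0.0007,0],
    [0,0,-0.0014,0],
    [0,0,-0.0021,0],
    [0,0,-0.0028,0],
  ],
)

```text
t: 18.75
ee_pos: [0.5277, 0.0327, 0.1495]
tcp_rot: [-0.494, 0.506, -0.494, -0.506]
ft_force: [-0.1, -0.8, -1.3]
finger_gap: 0.127
```

>>> drive_tool(
  targets=[
    [0,0,-0.0005,0],
    [0,0,-0.001,0],
    [0,0,-0.0015,0],
  ],
)

```text
t: 19.12
ee_pos: [0.5278, 0.0327, 0.149]
tcp_rot: [-0.494, 0.506, -0.494, -0.506]
ft_force: [-2.6, 0.6, 7.9]
finger_gap: 0.126
```

>>> drive_tool(
  targets=[
    [0,0,0.0008,0],
    [0,0,0.0008,0],
  ],
)

```text
t: 19.38
ee_pos: [0.5279, 0.0327, 0.149]
tcp_rot: [-0.494, 0.507, -0.493, -0.506]
ft_force: [-0.5, 0.6, 3.0]
finger_gap: 0.12
```

Run:
```python
from ov import *
s=env.state();print(s["t"],s["ee_pos"],s["ft_force"])
f=env.grab_frame("side");save(f,"s14.png",(250,130,370,250),5)
f=env.grab_frame("wrist");save(f,"w14.png",(270,145,370,265),6)
```

```text
19.375 [0.52793157 0.03268053 0.14899124] [-0.53753217  0.64079289  2.97626891]
```

View pics/s14.png

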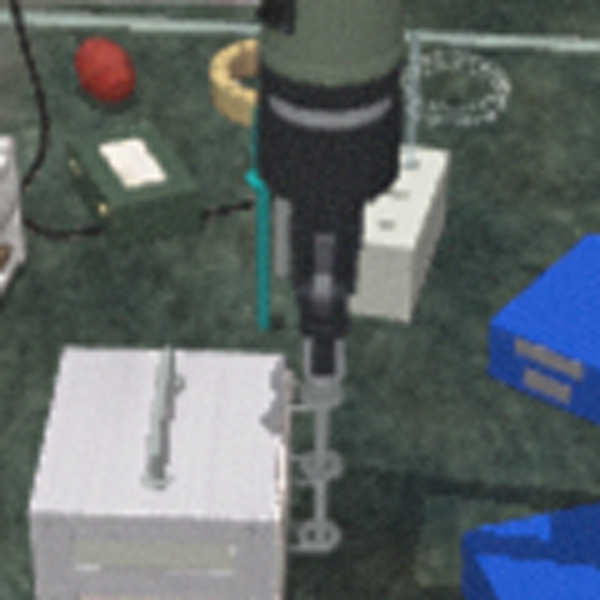

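View pics/w14.png

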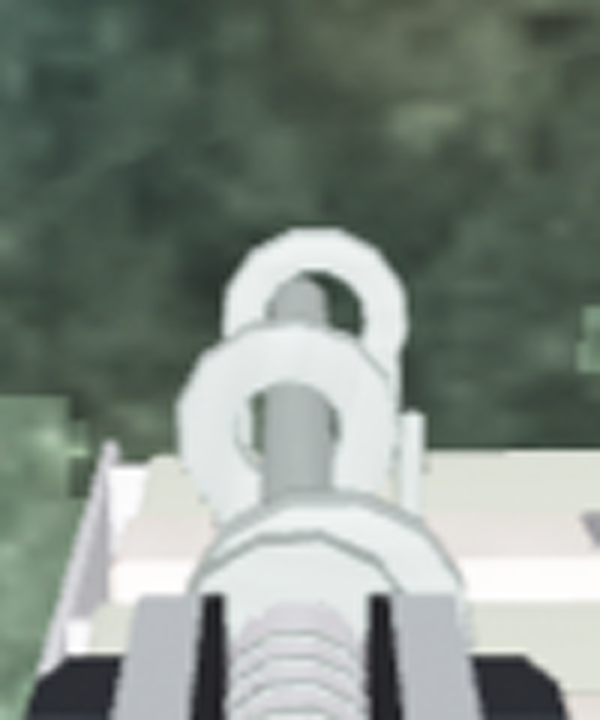

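The rod runs through all three discs, with the collar on the top one. Next I open the fingers and rise straight up.

>>> drive_tool(
  targets=[
    [0,0,0,0],
    [0,0,0,0],
    [0,0,0,0],
    [0,0,0,0],
  ],
  fingers=-0.2,
)

```text
t: 19.98
ee_pos: [0.5277, 0.0327, 0.1487]
tcp_rot: [0.494, -0.506, 0.494, 0.506]
ft_force: [-0.4, -0.4, 0.7]
finger_gap: 0.4
```

>>> drive_tool(
  targets=[
    [0,0,0.02,0],
    [0,0,0.05,0],
    [0,0,0.09,0],
    [-0.04,0.03,0.1,0],
    [-0.06,0.08,0.1,0],
    [-0.06,0.08,0.1,0],
    [-0.06,0.08,0.1,0],
  ],
)

```text
t: 20.85
ee_pos: [0.4679, 0.1126, 0.2488]
tcp_rot: [-0.493, 0.507, -0.493, -0.506]
ft_force: [0.7, -1.1, 0.1]
finger_gap: 0.403
```

Run:
```python
from ov import *
s=env.state();print(s["t"],s["ee_pos"],s["ft_force"],s["finger_gap"])
f=env.grab_frame("side");save(f,"s15.png",(240,130,380,270),4)
g=env.grab_frame("wrist");save(g,"w15.png")
t=env.grab_frame("top");save(t,"t15.png",(260,130,440,270),4)
```

```text
20.85 [0.46786575 0.11262926 0.24883098] [ 0.65113287 -1.14846631  0.05157531] 0.4030509617757711
```

View pics/s15.png

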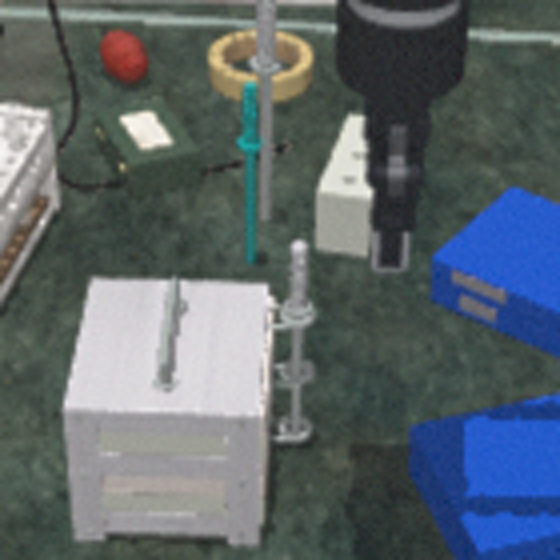

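View pics/w15.png

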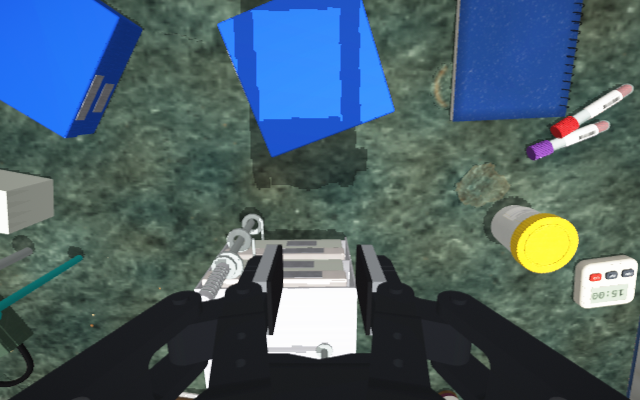

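View pics/t15.png

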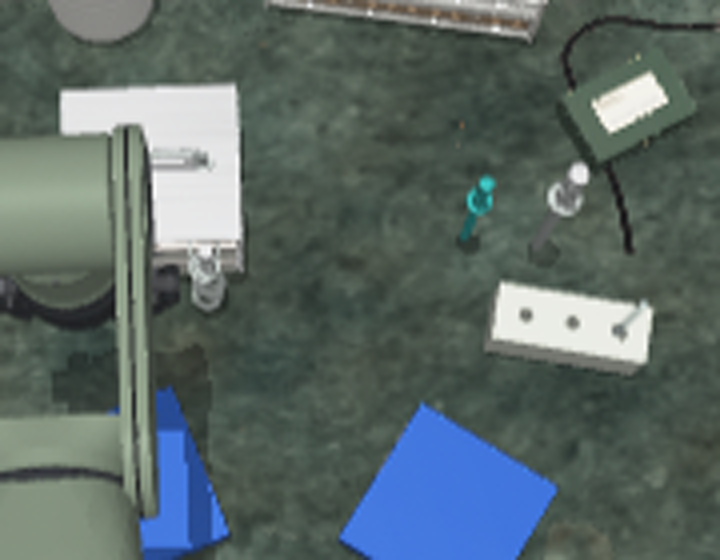

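Run:
```python
from h import *
print(env.sign_off()); print(env.state()["t"])
```

```text
the job is handed in; nothing more can be done
None
the job is handed in; nothing more can be done
```

The upper box is home, the steel locking rod is seated through all three guide discs and released. I handed the job in at about 21 s of the 72 s allowed.

- **Box:** I pushed it back with the closed fingers until it stopped. At the stop the push force rose from about 3 N to 11 N with no further movement. From the finger position, the front face is within about 2 mm of where it should be.
- **Rod choice:** I took the steel rod from the drying block. It is 173 mm tall against about 226 mm for the other grey rod, and the turquoise one was ruled out.
- **Threading:** The wrist camera showed the middle disc knocked about 3.7 mm off the line (3.6 mm was stated), mostly towards the rack's right. I lowered the rod about 2.4 mm off the line in that direction. Readings between steps stayed under about 2 N until the collar touched the top disc, which gave about 8 N. I eased that to 3 N before opening the fingers.
- **Last checks:** The side, wrist and top pictures show the rod upright in all three discs with its collar on the top one, and the gripper clear of everything. The glass rod and sample cup look untouched, as does the dark green box I took to be the slide box.
- **Not checked or in disagreement:** I did not re-measure the box front after letting go of the rod. My first overhead estimate of the rod's position was about 6 mm off the wrist and side views, so I used the wrist view.

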